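Clear the drilling jig and hold the angle in its corner

TASK

The drilling jig has two clamping knobs lying on its bed: put the red one in the small red bin and the blue one in the small blue bin. Then set the aluminium angle on the bed in the corner of the jig, lying on its foot with the upright leg flush along the fence and its end up against the stop block, and press it down on the bed and against the fence at once with a firm diagonal push of about 10 N each way. Finish while still holding that push, ready for drilling, and leave the other things on the bench where they are.

Things in the scene. Friction and masses are not known exactly. Their poses are not given: they have to be found in the camera images.
- jig: Fixed drilling jig: a light plywood bed 220 mm (its x) by 300 mm (its y), bed top 30 mm above the bench, carrying a fence and a stop block. Origin on the bench under the centre of the bed; +x points across the bed to the fence, +y along the fence to the stop block, z up. Its yaw is within 0.2 rad of world.
- corner (a point): The jig's inner corner, where the fence face, the stop face and the bed top meet; same axes as the jig. It lies at (80, 120, 30) mm in the jig frame. The clear bed spreads from it to -x (190 mm to the bed's near edge) and to -y (270 mm to the bed's end).
- bed: The jig's plywood bed with its origin at the jig's origin (same pose); top face 30 mm above that origin.
- fence: The jig's aluminium box-section fence, 30 mm thick, 300 mm long, standing 60 mm above the bed along its far edge; its working face is the plane x = 80 mm of the jig frame. Pose and origin as the jig's.
- stop_block: The jig's dark hardwood stop block at the +y end, 30 mm thick, standing 40 mm above the bed and reaching 110 mm out from the fence; its working face is the plane y = 120 mm of the jig frame. The angle's end drags on it when rubbed along it (friction about 0.6, as on bed and fence). Pose and origin as the jig's.
- angle: Workpiece: 100 mm of aluminium angle (L-section) 60 x 60 x 8 mm, 240 g, loose. Starts on the bench at the jig's -y side, on its foot. Origin: centre of the foot's underside; foot 60 mm along x, 100 mm along y, 8 mm thick; upright leg at the +x edge (x = 22 to 30 mm), top at z = 60 mm. In place its axes lie along the jig's. Pushed low it slides on the bed, pushed high it tips.
- heel_stop_end (a point): Point on the angle: bottom outer edge (heel) of the upright leg at its +y end, at (30, 50, 0) mm in the angle's frame. In place it meets point corner.
- heel_free_end (a point): Point on the angle: bottom outer edge of the upright leg at its -y end, at (30, -50, 0) mm in the angle's frame.
- knob_red: Loose clamping knob of red plastic, about 50 g, standing head-down on the jig's bed: round ribbed head 39 mm across and 18 mm high, a 20 mm boss up to 26 mm, then a steel stud 8 mm thick up to 54 mm. Origin at the centre of the head's flat underside, z up along the stud. The red and the blue knob may be either way round on the bed.
- knob_blue: The same knob in blue plastic.
- bin_red: Small open red parts bin to the left of the jig (+y), fixed: 150 mm (x) by 110 mm (y) outside, 65 mm high, walls and floor 4 mm. Origin at the centre of its underside. The red and blue bins may be either way round.
- bin_blue: The same bin in blue.
- bolt_long: Bystander: steel hex bolt standing on its head, 16 mm thick, 110 mm tall; origin under its head.
- bolt_short: Bystander: steel hex bolt standing on its head, 16 mm thick, 80 mm tall; origin under its head.
- tub: Bystander: white tub with a lid, 90 mm across, 105 mm tall; origin under its centre.
- square: Bystander: small engineer's square lying flat, 75 x 16 mm stock and 100 mm blade, 16 mm high; origin under the middle of the stock.
- screwdriver: Bystander: yellow-handled screwdriver lying flat, about 200 mm long.
- flat_bar: Bystander: dark steel flat-bar offcut 45 x 140 x 10 mm lying flat; origin under its centre.

How it is judged:
By the outcome, as a careful person would: the job done as asked, in the order asked, and still so for the second after the job is handed in, while the arm keeps its last pose, push and grip.
It also fails if it takes over 72 s, if anything falls off the work surface, if the arm or the gripper's body presses on something with over 40 N, if the wrist force passes 120 N, or if a joint passes its speed limit or range.

ROBOT

A 6-joint arm with a two-finger parallel gripper is mounted at the origin on the work surface. World frame = base frame: x ahead of the robot, y to its left, z up, the work surface at z = 0. Lengths are in m, angles in rad, forces in N, time in s.
With the tool pointing down it reaches from about 0.25 to 0.775 m from the base axis. Payload 4 kg.
Tool frame: the origin (TCP) lies between the finger pads; the fingertips stand 14 mm ahead of it and the grasp point (between the pads) lies 5 mm behind it (nose_length is the distance from the TCP to the fingertips, in m); z points along the fingers, y is the line along which they close (so a half turn about z gives the same grasp; the last joint's range is limited). The gripper opens to 94 mm and grips with 3 to 60 N. Pads are 16 mm wide; open, the fingers measure 119 mm over their backs; the gripper's body (75 mm by 177 mm) begins 78 mm behind the grasp point.
Start: joints at [-1.278, 0.087, 1.371, -0, 1.684, -0.103], TCP at [0.212, -0.507, 0.22] pointing down, gripper open.
Joint ranges: [-3.1, 3.1], [-0.76, 2.03], [0.27, 2.55], [-1.08, 4.22], [0.17, 2.65], [-2.57, 2.57]. Speed limits (rad/s): [2.79, 2.79, 3.14, 3.14, 3.14, 3.14].

INTERFACE

Orientations are given as [roll, pitch, yaw] about the fixed x, y, z axes, in that order (R = Rz(yaw) Ry(pitch) Rx(roll)).
In Python, from bench import * gives the robot as it stands.
- The arm moves only by the tool move_arm, never from a script. Its argument "steps" is one flat list of numbers, 7 for each row, row after row: the turn, a rotation vector about the world's x, y, z in rad, then the shift along the world's x, y, z in m, then the opening, from 0 (shut) to 1 (fully open). A call has 1 to 12 rows; each row is the pose to reach, as a shift and turn from the pose commanded when the call began; what a row does not reach only later rows make up. A row lasts 1/10 s, in which the tool goes at most 50 mm and 8.59 degrees, less where a joint would pass 70% of its speed; a pose out of reach is approached as far as the arm can. A call with a gripper value outside its range is refused whole. The fingers move at their own pace and stop on an object; the grip force is fixed at half the most. Time passes only in rows, so rows that repeat a pose let the fingers close. It gives the time, the measured TCP pose, the force, the opening and the grip force at its end, in the units of the state.
- get_obs(): the state, without advancing time (a new reading comes with each control period).
- snapshot(name): name is "scene" or "side" or "wrist"; returns (picture, depth): 400x640x3 uint8, red, green, blue; 400x640 float32, m along the optical axis (not along the pixel's ray), 0 where there is no reading.
- camera_model(name): a dict with "fx", "fy", "cx", "cy" (pixels), "k1" (the pictures are not rectified: a ray, as slopes to the right and down, at radius r is drawn at 1 + k1 r^2 times it, then the intrinsics apply), "rvec" (rotation vector, rad) and "tvec" (3), from world to camera coordinates, as OpenCV has them. Camera axes: x right, y down, z forward; pixel columns grow to the right and rows downward; lengths in m; the calibration is good to about 2 mm. A picture is of the moment at which its call begins: read the wrist's pose just before it. camera_model takes no time and is no camera call; for the wrist camera it gives the pose at the moment of the call.
- close_job(): hands the job in; it is judged then, once.
Trained networks look in the newest picture that a camera, given by its name, has taken for a name from the list of things; names that differ only in an ending like _2 or _b are one class to them, and where a whole thing is asked for, a point or a joint stands for the part that bears it (a point fixed in the world has none). Each returns a list of dicts, best first, with "score" (0 to 1); they miss things now and then, are a little off and sometimes report something else, mostly with a low value. They report only what shows in the picture. A call takes as long as a camera call.
- silhouettes(camera, target): "pixels" (400x640 bool, what is visible of it) and "uv" ([column, row] in pixels, amid what is visible of it).
- spot_point(camera, target): "uv" ([column, row] in pixels: a listed point, or the origin of a listed thing).
The state is a dict: "time": time; "joint_positions": joint angles; "qvel": joint speeds; "joint_torque": joint torques, N m; "tool_pos": TCP position; "ee_rot": TCP orientation; "wrist_force": force on the tool from outside, world axes, zero at the start; "wrist_torque": the same for the moment, N m; "width": finger opening in m; "finger_force": force on a finger pad.
Only numpy, scipy, OpenCV 4.12 (cv2) and the standard library are available. Lean on these libraries where they do the work, as an engineer would, in place of code of your own. Each camera call takes 0.05 s, during which the arm holds its last target. There are 200 camera calls.

## Working session

There is one attempt and no reset: what is moved stays moved. The work goes in short steps, Python scripts to look and compute and a tool call to move; the robot and the scene stay as the last step left them, time stands still between calls to the robot, and variables do not carry over. Pictures are saved under pics/ and viewed, at most 13 in all, crops included, and the job is handed in when it is done.

Besides the shell and the picture viewer there is one more tool, called after ">>>" by a JSON object that holds its "op" and its "data". move_arm: Moves the arm, as the interface text tells. Its arguments: {"type":"object","properties":{"steps":{"type":"array"}},"required":["steps"]}

```bash
mkdir -p pics; ls; cat > h.py <<'E'
from bench import *
import numpy as np, cv2
def cam(n):
    m=camera_model(n);R=cv2.Rodrigues(np.array(m["rvec"],float))[0];return m,R,np.array(m["tvec"],float).ravel()
def rays(n,uv):
    m,R,t=cam(n);K=np.array([[m["fx"],0,m["cx"]],[0,m["fy"],m["cy"]],[0,0,1.]])
    p=cv2.undistortPoints(np.array(uv,float).reshape(-1,1,2),K,np.array([m["k1"],0,0,0.])).reshape(-1,2)
    return np.c_[p,np.ones(len(p))]
def unproj(n,uv,d):
    m,R,t=cam(n);return (rays(n,uv)*np.array(d).reshape(-1,1)-t)@R
def onplane(n,uv,z):
    m,R,t=cam(n);r=rays(n,uv)@R;c=-R.T@t;return c+r*((z-c[2])/r[:,2:3])
def maskpts(n,mask,d):
    v,u=np.nonzero(mask&(d>0));return unproj(n,np.c_[u,v],d[v,u])
def save(n,p):cv2.imwrite("pics/"+n+".png",p[:,:,::-1])
E
python3 - <<'E'
from h import *
for c in ("scene","side"):
    p,d=snapshot(c);save(c,p);np.save(c,d)
    for t in ["knob_red","knob_blue","bin_red","bin_blue","angle","fence","stop_block","bed","bolt_long","bolt_short","tub","square","screwdriver","flat_bar"]:
        for s in silhouettes(c,t)[:2]:
            if s["score"]<.3: continue
            P=maskpts(c,s["pixels"],d)
            if len(P)<5: continue
            print(c,t,round(s["score"],2),np.round(s["uv"]),np.round(np.median(P,0),3),np.round(np.percentile(P,2,axis=0),3),np.round(np.percentile(P,98,axis=0),3))
    for t in ["corner","heel_stop_end","heel_free_end"]:
        for s in spot_point(c,t)[:1]: print(c,t,s["score"],np.round(s["uv"],1),onplane(c,[s["uv"]],.03 if t=="corner" else 0).round(4))
print(get_obs())
E
```

```text
pics
scene knob_red 0.55 [305. 179.] [ 0.536 -0.128  0.046] [ 0.517 -0.149  0.03 ] [ 0.55  -0.114  0.076]
scene knob_red 0.5 [426. 261.] [0.538 0.269 0.022] [ 0.473  0.217 -0.001] [0.624 0.329 0.065]
scene knob_blue 0.71 [332. 199.] [ 0.546 -0.024  0.047] [ 0.528 -0.044  0.033] [ 0.559 -0.011  0.067]
scene bin_red 0.73 [492. 270.] [0.468 0.409 0.019] [ 0.407  0.353 -0.001] [0.56  0.467 0.066]
scene bin_red 0.67 [359. 222.] [0.582 0.094 0.066] [0.528 0.063 0.028] [0.637 0.1   0.073]
scene bin_blue 0.96 [426. 259.] [0.538 0.269 0.022] [ 0.473  0.217 -0.001] [0.624 0.329 0.065]
scene bin_blue 0.39 [321. 208.] [ 0.589 -0.024  0.03 ] [ 0.457 -0.194  0.013] [0.674 0.099 0.09 ]
scene angle 0.86 [252. 143.] [ 0.504 -0.382  0.022] [ 0.448 -0.443 -0.002] [ 0.509 -0.346  0.059]
scene angle 0.32 [359. 224.] [0.582 0.095 0.067] [0.532 0.071 0.032] [0.634 0.1   0.072]
scene fence 0.69 [301. 215.] [ 0.668 -0.029  0.079] [ 0.641 -0.194  0.03 ] [0.674 0.1   0.091]
scene stop_block 0.84 [362. 226.] [0.582 0.095 0.067] [0.533 0.07  0.03 ] [0.635 0.1   0.072]
scene stop_block 0.72 [244. 222.] [ 0.761 -0
[... 2729 characters left out ...]
   ]]
{'time': 1.8, 'joint_positions': array([-1.27812067e+00,  8.72023736e-02,  1.37069170e+00,  3.77176466e-05,
        1.68358841e+00, -1.03081965e-01]), 'qvel': array([-0.00098869, -0.00061088,  0.00046391, -0.00072479, -0.00123978,
        0.0005448 ]), 'joint_torque': array([ 1.29742966e-03, -3.40029037e+01, -3.02588761e+01,  7.19730835e-02,
        2.38387875e-02, -9.95011561e-06]), 'tool_pos': array([ 0.21205308, -0.50750537,  0.21950879]), 'ee_rot': array([ 3.14147922e+00, -2.59427824e-05,  3.95761870e-01]), 'wrist_force': array([ 0.786756  ,  0.19403303, -0.0050075 ]), 'wrist_torque': array([-0.00641582,  0.02241073,  0.00228747]), 'finger_force': 0.0, 'width': 0.09447584824241352}
```

View pics/scene.png

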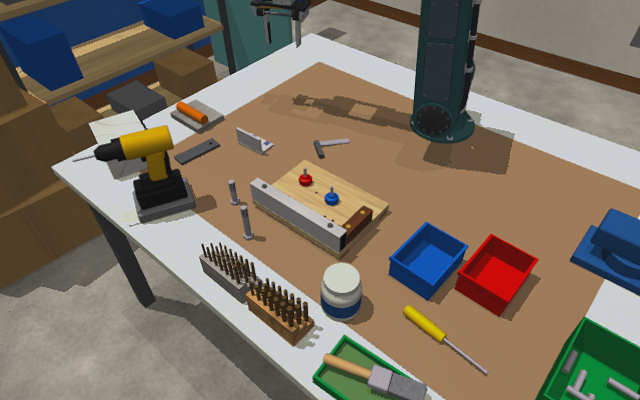

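```bash
cat > m.py <<'E'
from h import *
# per-camera plane/edge fits. uses saved depth + fresh silhouettes
def fitline(P): # PCA direction xy
    c=np.median(P,0);u,s,v=np.linalg.svd((P-P.mean(0))[:,:2],full_matrices=False);return P.mean(0),v[0]
E
python3 - <<'E'
from m import *
for c in ("scene","side"):
    p,d=snapshot(c)
    def pts(t):
        s=silhouettes(c,t);return maskpts(c,s[0]["pixels"],d)
    F=pts("fence")
    def rep(n,P):
        r=cv2.minAreaRect(P[:,:2].astype(np.float32)*1000);print(c,n,len(P),"ctr",np.round(r[0],1),"size",np.round(r[1],1),"ang",round(r[2],1),"z",round(np.median(P[:,2])*1000,1))
    rep("fence top",F[abs(F[:,2]-.09)<.004])
    f=F[(F[:,2]>.042)&(F[:,2]<.08)];
    if len(f)>20:
        k=np.polyfit(f[:,1],f[:,0],1);r=f[:,0]-np.polyval(k,f[:,1]);f=f[abs(r)<.006];k=np.polyfit(f[:,1],f[:,0],1);print("fence face x=",k,len(f),r.std())
    S=pts("stop_block");rep("stop top",S[abs(S[:,2]-.07)<.004])
    f=S[(S[:,2]>.038)&(S[:,2]<.064)]
    if len(f)>20:
        k=np.polyfit(f[:,0],f[:,1],1);print("stop face y=",k,len(f),(f[:,1]-np.polyval(k,f[:,0])).std())
    B=pts("bed");rep("bed",B[abs(B[:,2]-.03)<.005])
    A=pts("angle");rep("angle leg top",A[A[:,2]>.056]);rep("foot top",A[abs(A[:,2]-.008)<.004]);rep("angle all",A)
    f=A[(A[:,2]>.014)&(A[:,2]<.054)]
    if len(f)>20:
        k=np.polyfit(f[:,1],f[:,0],1);print("leg face x=",k,len(f),(f[:,0]-np.polyval(k,f[:,1])).std())
    for t in("knob_red","knob_blue"):
        for s in silhouettes(c,t)[:3]:
            P=maskpts(c,s["pixels"],d);rep(t+" %.2f"%s["score"],P)
            Q=P[P[:,2]>.064]
            if len(Q): print("  stud",Q.mean(0).round(4),len(Q),P[:,2].max())
    for t in("bin_red","bin_blue"):
        P=pts(t);rep(t,P[P[:,2]>.055])
E
```

```text
scene fence top 980 ctr [656.8 -50.1] size [ 32.4 301. ] ang 0.9 z 88.3
fence face x= [-0.02241338  0.66970451] 890 0.004068839541997813
scene stop top 328 ctr [583.7  83.9] size [109.3  31.2] ang 1.2 z 68.2
stop face y= [0.02246933 0.08483292] 176 0.0009152338572619563
scene bed 3207 ctr [561.9 -51.6] size [223.3 301.1] ang 1.4 z 28.0
scene angle leg top 42 ctr [ 502.9 -394.4] size [  9.8 100.2] ang 1.6 z 58.0
scene foot top 119 ctr [ 477.2 -397.4] size [ 62.  103.7] ang 1.1 z 6.5
scene angle all 525 ctr [ 477.6 -426.5] size [164.7  70.6] ang 90.0 z 21.0
leg face x= [-0.06404708  0.47959794] 231 0.0020253561923971744
scene knob_red 0.75 125 ctr [ 536.7 -128. ] size [26.5 31.2] ang 40.8 z 46.1
  stud [ 0.5329 -0.1322  0.066 ] 1 0.06598798076927512
scene knob_red 0.33 167 ctr [ 682.6 -271.5] size [82.6 22. ] ang 56.7 z 39.9
  stud [ 0.697  -0.2484  0.0741] 44 0.08110585845477893
scene knob_blue 0.44 146 ctr [545.4 -24.6] size [27.8 32.4] ang 42.6 z 47.2
  stud [ 0.5437 -0.0256  0.0729] 6 0.08124220335446941
scene bin_red 820 ctr [483.6 410.8] size [118.  157.8] ang 88.1 z 63.2
scene b
[... 387 characters left out ...]
g 0.4 z 30.2
side angle leg top 51 ctr [ 496.9 -395. ] size [ 10.6 101.7] ang 3.4 z 59.8
side foot top 238 ctr [ 466.3 -399.1] size [107.4  60.6] ang 88.3 z 8.7
side angle all 473 ctr [ 485.4 -431.4] size [ 84.5 191.8] ang 19.8 z 11.0
leg face x= [-0.07376255  0.46410793] 121 0.007521169826626991
side knob_red 0.42 102 ctr [ 519.5 -131.3] size [34.6 30.1] ang 68.1 z 49.9
  stud [ 0.5235 -0.1337  0.0736] 15 0.08277269910356633
side knob_blue 0.71 125 ctr [538.  -41.3] size [35.4 65.3] ang 22.0 z 48.4
  stud [ 0.5319 -0.0285  0.0697] 8 0.07534242613640434
side bin_red 656 ctr [480.4 408.9] size [118.8 155.5] ang 88.4 z 63.4
side bin_blue 538 ctr [541.9 281.8] size [141.8 165.9] ang 89.0 z 63.2
```

The overview shows the red knob at (305,179) and the blue one at (332,199) on the bed. The blue bin is at (427,258), the red bin at (497,272) and the angle at (253,140). I'll get precise poses with the wrist camera over the jig.

>>> {"op": "move_arm", "data": {"steps": [0, 0, 1.19, 0.3, 0.44, 0.16, 0.6, 0, 0, 1.19, 0.3, 0.44, 0.16, 0.6, 0, 0, 1.19, 0.3, 0.44, 0.16, 0.6, 0, 0, 1.19, 0.3, 0.44, 0.16, 0.6, 0, 0, 1.19, 0.3, 0.44, 0.16, 0.6, 0, 0, 1.19, 0.3, 0.44, 0.16, 0.6, 0, 0, 1.19, 0.3, 0.44, 0.16, 0.6, 0, 0, 1.19, 0.3, 0.44, 0.16, 0.6, 0, 0, 1.19, 0.3, 0.44, 0.16, 0.6, 0, 0, 1.19, 0.3, 0.44, 0.16, 0.6, 0, 0, 1.19, 0.3, 0.44, 0.16, 0.6, 0, 0, 1.19, 0.3, 0.44, 0.16, 0.6]}}

```text
time: 3.9
tool_pos: [0.5143, -0.0634, 0.3808]
ee_rot: [3.139, -0.001, 1.593]
wrist_force: [-0.7, -0.5, 1.1]
width: 0.0564
finger_force: 0.0
```

```bash
cat > w.py <<'E'
from m import *
def rep(n,P):
    if len(P)<8: print(n,len(P));return
    r=cv2.minAreaRect(P[:,:2].astype(np.float32)*1000);print(n,len(P),"ctr",np.round(r[0],1),"size",np.round(r[1],1),"ang",round(r[2],2),"z",round(np.median(P[:,2])*1000,1))
def look(name,ts,spots=()):
    c="wrist";o=get_obs();print(o["time"],o["tool_pos"].round(4),o["ee_rot"].round(4),o["wrist_force"].round(2),o["width"].round(4))
    p,d=snapshot(c);save(name,p);out={}
    for t in ts:
        for s in silhouettes(c,t)[:2]:
            if s["score"]<.3: continue
            P=maskpts(c,s["pixels"],d);out.setdefault(t,P)
            if len(P)<8: continue
            print(t,round(s["score"],2),np.round(s["uv"]),len(P),np.round(np.median(P,0),3),np.round(np.percentile(P,2,axis=0),3),np.round(np.percentile(P,98,axis=0),3))
            if t.startswith("knob"):
                h=P[abs(P[:,2]-.048)<.004];rep("  head",h);rep("  stud",P[P[:,2]>.072])
            if t=="angle": rep("  legtop",P[P[:,2]>P[:,2].max()-.006]);rep("  all",P)
            if t in("fence","stop_block"): rep("  top",P[P[:,2]>np.percentile(P[:,2],90)-.006])
            if t=="bed": rep("  bed",P[abs(P[:,2]-.03)<.006])
            if t.startswith("bin"): rep("  rim",P[P[:,2]>.055])
    for t,z in spots:
        for s in spot_point(c,t)[:1]: print(t,round(s["score"],2),np.round(s["uv"],1),onplane(c,[s["uv"]],z).round(4))
    return d,out
E
python3 - <<'E'
from w import *
look("w1",["knob_red","knob_blue","fence","stop_block","bed"],[("corner",.03)])
E
```

```text
Traceback (most recent call last):
  File "w.py", line 6, in look
    c="wrist";o=get_obs();print(o["time"],o["tool_pos"].round(4),o["ee_rot"].round(4),o["wrist_force"].round(2),o["width"].round(4))
                                                                                                                ^^^^^^^^^^^^^^^^
AttributeError: 'float' object has no attribute 'round'
```

```bash
sed -i 's/o\["width"\].round(4)/round(o["width"],4)/' w.py
python3 - <<'E'
from w import *
look("w1",["knob_red","knob_blue","fence","stop_block","bed"],[("corner",.03)])
E
```

```text
3.9 [ 0.5143 -0.0634  0.3808] [ 3.1386e+00 -9.0000e-04  1.5928e+00] [-0.74 -0.48  1.15] 0.0564
knob_red 0.65 [324. 201.] 360 [ 0.524 -0.132  0.048] [ 0.508 -0.151  0.031] [ 0.542 -0.118  0.083]
  head 205 ctr [ 524.9 -136. ] size [35.9 35.6] ang 54.67 z 47.0
  stud 27 ctr [ 524.7 -135.2] size [7.1 7.1] ang 35.24 z 81.7
knob_blue 0.57 [329. 141.] 392 [ 0.534 -0.03   0.047] [ 0.517 -0.048  0.027] [ 0.552 -0.015  0.082]
  head 242 ctr [534.  -32.2] size [34.3 36. ] ang 46.94 z 46.5
  stud 23 ctr [534.3 -32.3] size [6.3 7.1] ang 0.03 z 81.1
fence 0.68 [400. 150.] 4971 [ 0.644 -0.042  0.086] [ 0.634 -0.198  0.034] [0.664 0.087 0.09 ]
  top 3661 ctr [650.1 -56.3] size [ 31.3 298.2] ang 0.88 z 86.9
stop_block 0.57 [364.  71.] 1748 [0.578 0.076 0.067] [0.524 0.062 0.039] [0.631 0.093 0.07 ]
  top 1588 ctr [578.8  77.7] size [110.2  30.3] ang 1.05 z 67.0
stop_block 0.33 [401. 147.] 5125 [ 0.643 -0.042  0.086] [ 0.634 -0.199  0.029] [0.665 0.087 0.09 ]
  top 3678 ctr [649.9 -56.9] size [ 31.3 298.4] ang 0.83 z 86.9
bed 0.81 [327. 151.] 16323 [ 0.536 -0.05   0.027] [ 0.448 -0.201  0.025] [0.632 0.082 0.03 ]
  bed 16200 ctr [539.9 -57.4] size [191.4 299.4] ang 0.7 z 27.4
corner 0.6 [391.4  84.4] [[0.6323 0.0602 0.03  ]]
```

View pics/w1.png

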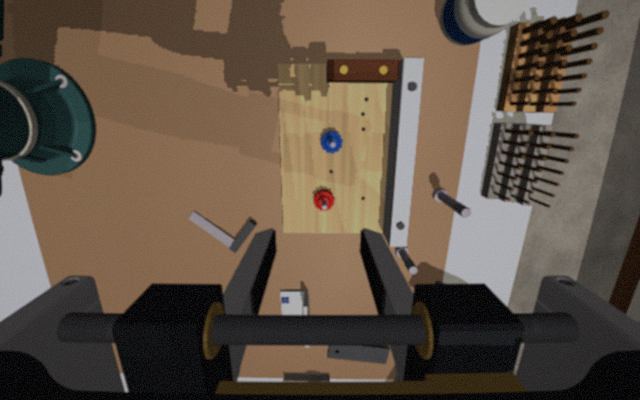

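The wrist view shows the blue knob at (331,141), the red knob at (324,201), the corner near (391,84) and the angle at (295,302). I'll take the red knob first.

>>> {"op": "move_arm", "data": {"steps": [0, 0, 0, 0.013, -0.069, -0.2, 0.6, 0, 0, 0, 0.013, -0.069, -0.2, 0.6, 0, 0, 0, 0.013, -0.069, -0.24, 0.6, 0, 0, 0, 0.013, -0.069, -0.24, 0.6, 0, 0, 0, 0.013, -0.069, -0.24, 0.6, 0, 0, 0, 0.013, -0.069, -0.28, 0.6, 0, 0, 0, 0.013, -0.069, -0.28, 0.6]}}

```text
time: 4.95
tool_pos: [0.5194, -0.1362, 0.0921]
ee_rot: [-3.128, -0.005, 1.583]
wrist_force: [-1.7, 0.4, 0.1]
width: 0.0562
finger_force: 0.0
```

```bash
python3 - <<'E'
from w import *
look("w2",["knob_red"])
E
```

```text
4.95 [ 0.5194 -0.1362  0.0921] [-3.1275 -0.0054  1.5829] [-1.68  0.43  0.14] 0.0562
knob_red 0.74 [328. 218.] 1922 [ 0.533 -0.129  0.057] [ 0.516 -0.148  0.041] [ 0.55  -0.116  0.091]
  head 125 ctr [ 532.1 -123.5] size [37.8 18.5] ang 9.31 z 47.7
  stud 229 ctr [ 533.1 -133.1] size [7.4 7.8] ang 53.83 z 89.5
```

View pics/w2.png

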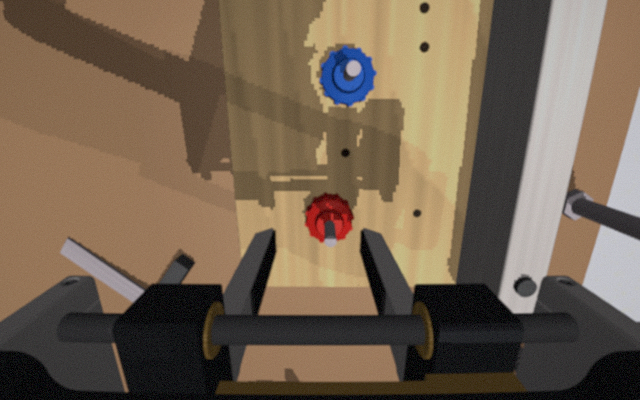

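The arm was still settling during that picture, and I read the camera pose after it. I'll measure again now that it is still, reading the pose beforehand.

```bash
python3 - <<'E'
s=open('h.py').read()
s=s.replace('def cam(n):\n    m=camera_model(n)','CM={}\ndef cam(n):\n    m=CM.get(n) or camera_model(n)')
open('h.py','w').write(s)
s=open('w.py').read().replace('p,d=snapshot(c)','CM[c]=camera_model(c);p,d=snapshot(c)');open('w.py','w').write(s)
E
python3 - <<'E'
from w import *
look("w2b",["knob_red","knob_blue","fence"])
print(get_obs()["tool_pos"])
E
```

```text
5.05 [ 0.5245 -0.1372  0.0998] [-3.1408e+00 -4.0000e-04  1.5843e+00] [0.36 0.03 0.93] 0.0568
knob_red 0.76 [322. 210.] 1753 [ 0.527 -0.128  0.049] [ 0.512 -0.146  0.034] [ 0.544 -0.114  0.084]
  head 955 ctr [ 527.8 -131.1] size [36.6 35.7] ang 11.55 z 48.2
  stud 169 ctr [ 527.6 -131.9] size [7.8 7.7] ang 28.03 z 82.8
knob_red 0.39 [268. 376.] 378 [ 0.473 -0.349  0.005] [ 0.442 -0.352 -0.   ] [ 0.5   -0.346  0.009]
  head 0
  stud 3
knob_blue 0.71 [336.  74.] 2426 [ 0.537 -0.03   0.049] [ 0.521 -0.046  0.03 ] [ 0.554 -0.011  0.084]
  head 1526 ctr [537.9 -28.1] size [37.2 37.4] ang 22.8 z 48.3
  stud 199 ctr [537.8 -28.4] size [8.  7.7] ang 78.16 z 83.2
fence 0.62 [507. 135.] 27272 [ 0.642 -0.066  0.088] [ 0.638 -0.176  0.033] [0.668 0.01  0.091]
  top 15485 ctr [617.3 -90.5] size [106.2 197.9] ang 0.65 z 89.3
[ 0.52700386 -0.13723876  0.10313062]
```

>>> {"op": "move_arm", "data": {"steps": [0, 0, 0, 0.003, 0.005, -0.03, 0.6, 0, 0, 0, 0.003, 0.005, -0.052, 0.6, 0, 0, 0, 0.003, 0.005, -0.052, 0.6, 0, 0, 0, 0.003, 0.005, -0.052, 0.6, 0, 0, 0, 0.003, 0.005, -0.052, 0.0, 0, 0, 0, 0.003, 0.005, -0.052, 0.0, 0, 0, 0, 0.003, 0.005, -0.052, 0.0, 0, 0, 0, 0.003, 0.005, -0.052, 0.0]}}

```text
time: 6.05
tool_pos: [0.5287, -0.1318, 0.0489]
ee_rot: [3.14, 0.001, 1.586]
wrist_force: [0.1, -0.9, 3.9]
width: 0.0347
finger_force: 30.0
```

>>> {"op": "move_arm", "data": {"steps": [0, 0, 0, 0, 0.0, 0.05, 0, 0, 0, 0, 0, 0.0, 0.1, 0, 0, 0, 0, -0.01, 0.06, 0.14, 0, 0, 0, 0, -0.05, 0.541, 0.14, 0, 0, 0, 0, -0.05, 0.541, 0.14, 0, 0, 0, 0, -0.05, 0.541, 0.14, 0, 0, 0, 0, -0.05, 0.541, 0.14, 0, 0, 0, 0, -0.05, 0.541, 0.14, 0, 0, 0, 0, -0.05, 0.541, 0.14, 0, 0, 0, 0, -0.05, 0.541, 0.14, 0, 0, 0, 0, -0.05, 0.541, 0.14, 0, 0, 0, 0, -0.05, 0.541, 0.14, 0]}}

```text
time: 7.25
tool_pos: [0.4819, 0.3599, 0.1862]
ee_rot: [3.141, 0.0, 1.586]
wrist_force: [0.5, -0.2, 0.2]
width: 0.0349
finger_force: 30.0
```

>>> {"op": "move_arm", "data": {"steps": [0, 0, 0, -0.0, 0.0, 0.0, 0, 0, 0, 0, -0.0, 0.0, 0.0, 0, 0, 0, 0, -0.0, 0.0, 0.0, 0]}}

```text
time: 7.55
tool_pos: [0.4826, 0.3569, 0.1859]
ee_rot: [-3.141, 0.001, 1.585]
wrist_force: [0.1, 0.1, -0.2]
width: 0.0348
finger_force: 30.0
```

```bash
python3 - <<'E'
from w import *
look("w3",["knob_red","bin_red","bin_blue"])
E
```

```text
7.55 [0.4826 0.3569 0.1859] [-3.1413e+00  1.0000e-03  1.5850e+00] [ 0.15  0.13 -0.22] 0.0348
knob_red 0.96 [317. 247.] 2952 [0.483 0.361 0.186] [0.467 0.343 0.17 ] [0.499 0.375 0.221]
  head 0
  stud 2945 ctr [483.1 357.4] size [35.3 37.1] ang 6.9 z 185.9
bin_red 0.71 [315. 141.] 18706 [0.482 0.411 0.004] [0.409 0.356 0.002] [0.555 0.467 0.066]
  rim 4274 ctr [482.  411.2] size [117.1 152.9] ang 88.87 z 64.2
bin_blue 0.58 [389. 247.] 8524 [0.573 0.282 0.026] [0.474 0.219 0.002] [0.621 0.332 0.066]
  rim 2198 ctr [548.6 302.2] size [177.8 151.9] ang 87.52 z 64.2
```

View pics/w3.png

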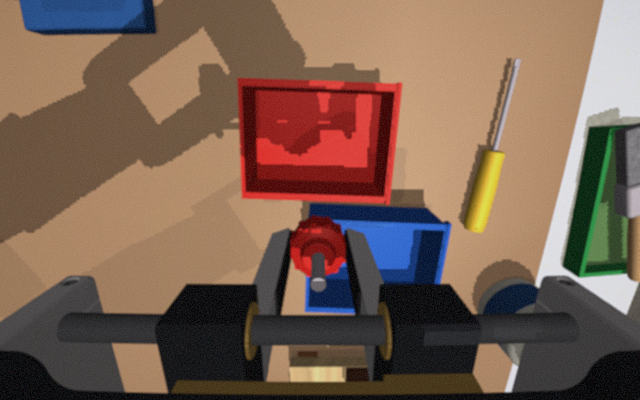

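The red knob is held at (317,250), the red bin is at (318,140) and the blue bin is below it. I'll lower and release.

>>> {"op": "move_arm", "data": {"steps": [0, 0, 0, 0, 0.054, 0.0, 0, 0, 0, 0, 0, 0.054, 0.0, 0, 0, 0, 0, 0, 0.054, -0.05, 0, 0, 0, 0, 0, 0.054, -0.1, 0, 0, 0, 0, 0, 0.054, -0.142, 0, 0, 0, 0, 0, 0.054, -0.142, 0, 0, 0, 0, 0, 0.054, -0.142, 0, 0, 0, 0, 0, 0.054, -0.142, 0.6, 0, 0, 0, 0, 0.054, -0.142, 0.6, 0, 0, 0, 0, 0.054, -0.142, 0.6, 0, 0, 0, 0, 0.054, -0.1, 0.6, 0, 0, 0, 0, 0.054, -0.05, 0.6]}}

```text
time: 8.95
tool_pos: [0.4812, 0.4109, 0.1352]
ee_rot: [-3.137, 0.003, 1.586]
wrist_force: [-0.2, 0.7, 0.6]
width: 0.0565
finger_force: 0.0
```

>>> {"op": "move_arm", "data": {"steps": [0, 0, 0, 0, 0, 0.05, 0.6, 0, 0, 0, 0.056, -0.439, 0.05, 0.6, 0, 0, 0, 0.056, -0.439, 0.05, 0.6, 0, 0, 0, 0.056, -0.439, 0.05, 0.6, 0, 0, 0, 0.056, -0.439, 0.05, 0.6, 0, 0, 0, 0.056, -0.439, 0.05, 0.6, 0, 0, 0, 0.056, -0.439, 0.05, 0.6, 0, 0, 0, 0.056, -0.439, 0.05, 0.6, 0, 0, 0, 0.056, -0.439, 0.05, 0.6, 0, 0, 0, 0.056, -0.439, 0.05, 0.6, 0, 0, 0, 0.056, -0.439, 0.05, 0.6, 0, 0, 0, 0.056, -0.439, 0.05, 0.6]}}

```text
time: 10.15
tool_pos: [0.5388, -0.0278, 0.1873]
ee_rot: [3.14, -0.0, 1.584]
wrist_force: [-1.1, 0.4, 0.9]
width: 0.0563
finger_force: 0.0
```

>>> {"op": "move_arm", "data": {"steps": [0, 0, 0, 0, 0, -0.05, 0.6, 0, 0, 0, 0, 0, -0.09, 0.6, 0, 0, 0, 0, 0, -0.138, 0.6, 0, 0, 0, 0, 0, -0.138, 0.6, 0, 0, 0, 0, 0, -0.138, 0.6, 0, 0, 0, 0, 0, -0.138, 0, 0, 0, 0, 0, 0, -0.138, 0, 0, 0, 0, 0, 0, -0.138, 0, 0, 0, 0, 0, 0, -0.138, 0, 0, 0, 0, 0, 0, -0.09, 0, 0, 0, 0, 0, 0, -0.04, 0, 0, 0, 0, 0, 0, 0, 0]}}

```text
time: 11.35
tool_pos: [0.5387, -0.0272, 0.1888]
ee_rot: [3.14, 0.0, 1.586]
wrist_force: [0.2, -0.4, 0.3]
width: 0.0347
finger_force: 30.0
```

>>> {"op": "move_arm", "data": {"steps": [0, 0, 0, 0.008, 0.302, 0, 0, 0, 0, 0, 0.008, 0.302, 0, 0, 0, 0, 0, 0.008, 0.302, 0, 0, 0, 0, 0, 0.008, 0.302, 0, 0, 0, 0, 0, 0.008, 0.302, 0, 0, 0, 0, 0, 0.008, 0.302, 0, 0, 0, 0, 0, 0.008, 0.302, 0, 0, 0, 0, 0, 0.008, 0.302, -0.04, 0, 0, 0, 0, 0.008, 0.302, -0.09, 0, 0, 0, 0, 0.008, 0.302, -0.144, 0, 0, 0, 0, 0.008, 0.302, -0.144, 0, 0, 0, 0, 0.008, 0.302, -0.144, 0]}}

```text
time: 12.55
tool_pos: [0.5458, 0.2739, 0.0412]
ee_rot: [-3.138, 0.001, 1.585]
wrist_force: [0.9, -0.1, -0.1]
width: 0.0346
finger_force: 30.0
```

>>> {"op": "move_arm", "data": {"steps": [0, 0, 0, 0, 0, 0, 0.55, 0, 0, 0, 0, 0, 0, 0.55, 0, 0, 0, 0, 0, 0, 0.55, 0, 0, 0, 0, 0, 0.05, 0.55, 0, 0, 0, 0, 0, 0.1, 0.55, 0, 0, 0, 0, 0, 0.15, 0.55, 0, 0, 0, 0, 0, 0.2, 0.55, 0, 0, 0, -0.05, -0.04, 0.24, 0.55, 0, 0, 0, -0.05, -0.05, 0.24, 0.55, 0, 0, 0, -0.05, -0.05, 0.24, 0.55]}}

```text
time: 13.55
tool_pos: [0.4965, 0.2237, 0.2887]
ee_rot: [3.131, -0.003, 1.584]
wrist_force: [-0.3, 0.5, 0.5]
width: 0.0516
finger_force: 0.0
```

```bash
python3 - <<'E'
from w import *
look("w4",["knob_red","knob_blue","bin_red","bin_blue"])
E
```

```text
13.55 [0.4965 0.2237 0.2887] [ 3.1313e+00 -2.5000e-03  1.5843e+00] [-0.31  0.54  0.49] 0.0516
knob_red 0.65 [308.  31.] 704 [0.486 0.409 0.023] [0.468 0.396 0.011] [0.503 0.429 0.057]
  head 8 ctr [485.5 409.4] size [1.4 6.3] ang 85.23 z 48.8
  stud 0
knob_blue 0.71 [351. 135.] 548 [0.549 0.276 0.023] [0.533 0.257 0.003] [0.568 0.292 0.057]
  head 6
  stud 0
bin_red 0.79 [297.  43.] 9071 [0.478 0.403 0.004] [0.408 0.354 0.002] [0.555 0.453 0.066]
  rim 1555 ctr [481.9 395.2] size [ 86.1 152.9] ang 89.14 z 64.3
bin_blue 0.62 [360. 143.] 9626 [0.554 0.272 0.004] [0.474 0.218 0.002] [0.621 0.328 0.066]
  rim 2189 ctr [547.4 272.6] size [115.7 153. ] ang 88.39 z 64.3
```

View pics/w4.png

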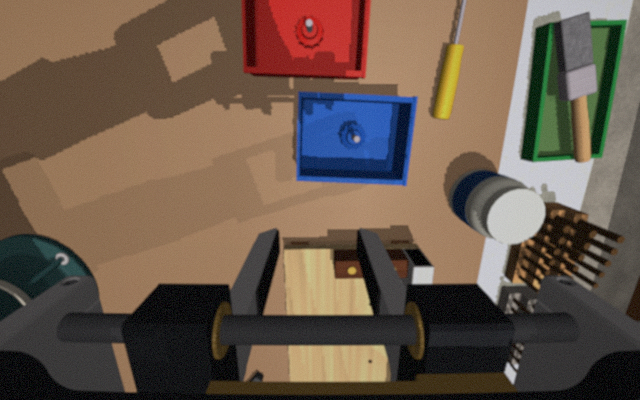

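Both knobs are in their bins: red at (308,30), blue at (352,135). Next I'll measure the jig with the arm at rest.

>>> {"op": "move_arm", "data": {"steps": [0, 0, 0, 0.08, -0.325, 0, 0.4, 0, 0, 0, 0.08, -0.325, 0, 0.4, 0, 0, 0, 0.08, -0.325, 0, 0.4, 0, 0, 0, 0.08, -0.325, 0, 0.4, 0, 0, 0, 0.08, -0.325, 0, 0.4, 0, 0, 0, 0.08, -0.325, 0, 0.4, 0, 0, 0, 0.08, -0.325, 0, 0.4, 0, 0, 0, 0.08, -0.325, 0, 0.4, 0, 0, 0, 0.08, -0.325, 0, 0.4, 0, 0, 0, 0.08, -0.325, 0, 0.4]}}

```text
time: 14.8
tool_pos: [0.5766, -0.0988, 0.2815]
ee_rot: [-3.14, -0.001, 1.587]
wrist_force: [0.3, 0.1, -0.1]
width: 0.0378
finger_force: 0.0
```

```bash
python3 - <<'E'
from w import *
d,o=look("w5",["fence","stop_block","bed"],[("corner",.03)])
def edge(P,ax,q,side):  # fit edge of top face: extreme along ax per bin of other axis
    b=1-ax;P=P[P[:,2]>q];xs=[];ys=[]
    lo,hi=np.percentile(P[:,b],[4,96])
    for a in np.arange(lo,hi,.004):
        m=abs(P[:,b]-a)<.002
        if m.sum()>4: xs.append(a);ys.append(P[m,ax].min())
    k=np.polyfit(xs,ys,1);r=np.array(ys)-np.polyval(k,xs);g=abs(r)<2*r.std()+1e-6;k=np.polyfit(np.array(xs)[g],np.array(ys)[g],1);return k,r.std()
print("fence x=",edge(o["fence"],0,.083,-1));print("stop y=",edge(o["stop_block"],1,.063,-1))
print(get_obs()["tool_pos"])
E
```

```text
14.8 [ 0.5766 -0.0988  0.2815] [-3.1404e+00 -1.0000e-03  1.5874e+00] [ 0.25  0.09 -0.11] 0.0378
fence 0.59 [379. 123.] 7479 [ 0.65  -0.025  0.089] [ 0.637 -0.183  0.038] [0.668 0.094 0.093]
  top 6159 ctr [638.1 -50.3] size [ 62.4 299.1] ang 1.16 z 89.3
fence 0.57 [335. 378.] 1104 [ 0.613 -0.499  0.009] [ 0.552 -0.517  0.001] [ 0.686 -0.482  0.011]
  top 1006 ctr [ 618.4 -313.7] size [140.3 409.3] ang 0.37 z 9.3
stop_block 0.62 [272. 357.] 231 [ 0.504 -0.426  0.057] [ 0.485 -0.5   -0.   ] [ 0.506 -0.394  0.061]
  top 126 ctr [ 501.  -417.5] size [ 8.  56.6] ang 2.96 z 59.4
stop_block 0.6 [328.  30.] 3285 [0.582 0.08  0.069] [0.529 0.067 0.035] [0.634 0.098 0.072]
  top 2752 ctr [581.9  83.3] size [110.2  30.5] ang 1.26 z 69.4
bed 0.98 [292. 130.] 26739 [ 0.539 -0.04   0.029] [ 0.453 -0.192  0.028] [0.635 0.085 0.031]
  bed 26726 ctr [543.9 -51.2] size [190.9 300.8] ang 1.04 z 29.3
corner 0.79 [368.5  45.6] [[0.6401 0.0694 0.03  ]]
fence x= (array([-0.02103814,  0.63795417]), np.float64(0.00392221704142763))Traceback (most recent call last):
  File "<stdin>", line 10, in <module>
  File "<stdin>", line 5, in edge
    return _quantile_unchecked(
        a, q, axis, out, overwrite_input, method, keepdims, weights)
    return _ureduce(a,
                    func=_quantile_ureduce_func,
    ...<5 lines>...
                    overwrite_input=overwrite_input,
                    method=method)
    r = func(a, **kwargs)
    result = _quantile(arr,
                       quantiles=q,
    ...<2 lines>...
                       out=out,
                       weights=wgt)
    slices_having_nans = np.isnan(arr[-1, ...])
                                  ~~~^^^^^^^^^
IndexError: index -1 is out of bounds for axis 0 with size 0
```

>>> {"op": "move_arm", "data": {"steps": [0, 0, 0, -0.08, -0.37, 0, 0.4, 0, 0, 0, -0.08, -0.37, 0, 0.4, 0, 0, 0, -0.08, -0.37, 0, 0.4, 0, 0, 0, -0.08, -0.37, 0, 0.4, 0, 0, 0, -0.08, -0.37, 0, 0.4, 0, 0, 0, -0.08, -0.37, 0, 0.4, 0, 0, 0, -0.08, -0.37, 0, 0.4, 0, 0, 0, -0.08, -0.37, 0, 0.4, 0, 0, 0, -0.08, -0.37, 0, 0.4, 0, 0, 0, -0.08, -0.37, 0, 0.4, 0, 0, 0, -0.08, -0.37, 0, 0.4]}}

```text
time: 16.15
tool_pos: [0.4973, -0.4686, 0.2828]
ee_rot: [3.141, -0.0, 1.588]
wrist_force: [-0.7, 0.1, -0.6]
width: 0.0377
finger_force: 0.0
```

```bash
python3 - <<'E'
from w import *
d,o=look("w6",["angle"],[("heel_stop_end",0),("heel_free_end",0)])
print(get_obs()["tool_pos"])
E
```

```text
16.15 [ 0.4973 -0.4686  0.2828] [ 3.1408 -0.      1.5878] [-0.65  0.14 -0.59] 0.0377
angle 0.76 [299. 122.] 2894 [ 0.474 -0.397  0.008] [ 0.444 -0.446  0.006] [ 0.502 -0.352  0.06 ]
  legtop 459 ctr [ 498.7 -396.7] size [ 7.9 95.6] ang 3.0 z 59.2
  all 2894 ctr [ 471.8 -399.3] size [ 62.  100.2] ang 3.0 z 7.5
heel_free_end 0.81 [322.5 154.7] [[ 0.5052 -0.4484  0.    ]]
[ 0.4972419  -0.46872156  0.28294888]
```

View pics/w6.png

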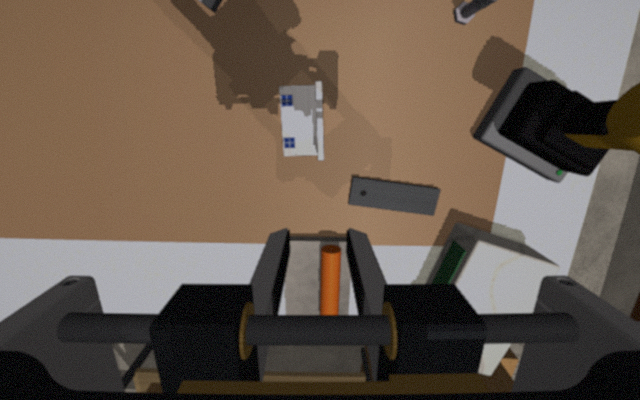

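The angle's leg top is at (321,120), yaw about +0.05, and its centre is near (0.4987, -0.397). The jig corner is about (0.637, 0.0695), yaw about 0.02. I'll grasp the upright leg.

>>> {"op": "move_arm", "data": {"steps": [0, 0, 0.037, 0.0015, 0.0717, -0.05, 0.4, 0, 0, 0.037, 0.0015, 0.0717, -0.1, 0.4, 0, 0, 0.037, 0.0015, 0.0717, -0.15, 0.4, 0, 0, 0.037, 0.0015, 0.0717, -0.19, 0.4, 0, 0, 0.037, 0.0015, 0.0717, -0.19, 0.4, 0, 0, 0.037, 0.0015, 0.0717, -0.23, 0.4, 0, 0, 0.037, 0.0015, 0.0717, -0.251, 0.4, 0, 0, 0.037, 0.0015, 0.0717, -0.251, 0.4, 0, 0, 0.037, 0.0015, 0.0717, -0.251, 0.4]}}

```text
time: 17.25
tool_pos: [0.4984, -0.3981, 0.0318]
ee_rot: [3.141, 0.0, 1.624]
wrist_force: [-0.1, -0.2, 0.7]
width: 0.0375
finger_force: 0.0
```

>>> {"op": "move_arm", "data": {"steps": [0, 0, 0, 0, 0, 0, 0, 0, 0, 0, 0, 0, 0, 0, 0, 0, 0, 0, 0, 0, 0, 0, 0, 0, 0, 0, 0, 0, 0, 0, 0, 0, 0, 0, 0, 0, 0, 0, 0, 0, 0.02, 0, 0, 0, 0, 0, 0, 0.06, 0, 0, 0, 0, 0, 0, 0.11, 0, 0, 0, 0, 0, 0, 0.15, 0]}}

```text
time: 18.15
tool_pos: [0.4978, -0.3983, 0.1827]
ee_rot: [-3.142, -0.0, 1.623]
wrist_force: [0.5, 0.1, -3.1]
width: 0.0078
finger_force: 30.0
```

>>> {"op": "move_arm", "data": {"steps": [0, 0, -0.032, 0.104, 0.401, 0, 0, 0, 0, -0.032, 0.104, 0.401, 0, 0, 0, 0, -0.032, 0.104, 0.401, 0, 0, 0, 0, -0.032, 0.104, 0.401, 0, 0, 0, 0, -0.032, 0.104, 0.401, 0, 0, 0, 0, -0.032, 0.104, 0.401, 0, 0, 0, 0, -0.032, 0.104, 0.401, 0, 0, 0, 0, -0.032, 0.104, 0.401, 0, 0, 0, 0, -0.032, 0.104, 0.401, 0, 0, 0, 0, -0.032, 0.104, 0.401, 0, 0, 0, 0, -0.032, 0.104, 0.401, 0, 0, 0, 0, -0.032, 0.104, 0.401, 0]}}

```text
validation failed for argument at $.st...
```

>>> {"op": "move_arm", "data": {"steps": [0, 0, 0, 0, 0, -0.05, 0, 0, 0, 0, 0, 0, -0.085, 0, 0, 0, 0, 0, 0, -0.1, 0, 0, 0, 0, 0, 0, -0.1, 0, 0, 0, 0, 0, 0, -0.1, 0]}}

```text
time: 18.65
tool_pos: [0.4983, -0.3987, 0.0817]
ee_rot: [3.141, 0.0, 1.623]
wrist_force: [0.7, -0.7, -2.2]
width: 0.0077
finger_force: 30.0
```

```bash
python3 - <<'E'
from w import *
look("w7",["angle","fence","stop_block"],[("corner",.03),("heel_stop_end",.05)])
E
```

```text
18.65 [ 0.4983 -0.3987  0.0817] [3.1412e+00 3.0000e-04 1.6228e+00] [ 0.75 -0.75 -2.24] 0.0077
angle 0.98 [276. 215.] 10108 [ 0.471 -0.381  0.057] [ 0.443 -0.436  0.053] [ 0.502 -0.347  0.11 ]
  legtop 19 ctr [ 480.5 -365.3] size [10.2  0.9] ang 5.17 z 169.5
  all 10108 ctr [ 467.4 -428.9] size [ 81.4 161. ] ang 3.12 z 57.2
heel_stop_end 0.94 [323.5 163.9] [[ 0.5003 -0.3486  0.05  ]]
```

View pics/w7.png

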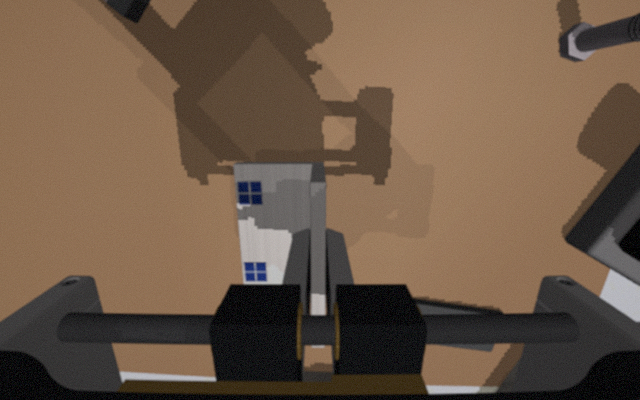

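The first call was refused, so the second only lowered the angle in place over the bench. It's harmless: the angle is still held about 50 mm up at (285,240). I'll go back up and redo the transfer, one call at a time.

>>> {"op": "move_arm", "data": {"steps": [0, 0, 0, 0, 0, 0.05, 0, 0, 0, 0, 0, 0, 0.1, 0, 0, 0, -0.032, 0.104, 0.401, 0.1, 0, 0, 0, -0.032, 0.104, 0.401, 0.1, 0, 0, 0, -0.032, 0.104, 0.401, 0.1, 0, 0, 0, -0.032, 0.104, 0.401, 0.1, 0, 0, 0, -0.032, 0.104, 0.401, 0.1, 0, 0, 0, -0.032, 0.104, 0.401, 0.1, 0, 0, 0, -0.032, 0.104, 0.401, 0.1, 0, 0, 0, -0.032, 0.104, 0.401, 0.1, 0, 0, 0, -0.032, 0.104, 0.401, 0.1, 0, 0, 0, -0.032, 0.104, 0.401, 0.1, 0]}}

```text
time: 20.15
tool_pos: [0.6024, 0.0049, 0.1817]
ee_rot: [3.141, 0.0, 1.595]
wrist_force: [-0.6, -0.2, -1.9]
width: 0.0077
finger_force: 30.0
```

>>> {"op": "move_arm", "data": {"steps": [0, 0, 0, 0, 0, -0.05, 0, 0, 0, 0, 0, 0, -0.09, 0, 0, 0, 0, 0, 0, -0.1, 0, 0, 0, 0, 0, 0, -0.1, 0, 0, 0, 0, 0, 0, -0.1, 0]}}

```text
time: 20.65
tool_pos: [0.6034, 0.0014, 0.0836]
ee_rot: [3.138, 0.001, 1.589]
wrist_force: [0.6, 0.6, -1.6]
width: 0.0079
finger_force: 30.0
```

```bash
python3 - <<'E'
from w import *
look("w8",["angle","fence","stop_block"],[("corner",.03),("heel_stop_end",.05)])
E
```

```text
20.65 [0.6034 0.0014 0.0836] [3.1378e+00 8.0000e-04 1.5894e+00] [ 0.6   0.59 -1.57] 0.0079
angle 0.87 [277. 215.] 9775 [0.576 0.02  0.059] [ 0.549 -0.034  0.057] [0.607 0.053 0.112]
  legtop 1977 ctr [603.7   3. ] size [  7.7 100.3] ang 0.87 z 110.8
  all 9775 ctr [5.75e+02 5.00e-01] size [ 71.4 104.6] ang 0.94 z 59.0
fence 0.71 [548.  20.] 6152 [0.74  0.142 0.054] [0.718 0.136 0.002] [0.772 0.161 0.085]
  top 1452 ctr [753.6 140.8] size [ 9.1 49.3] ang 86.13 z 79.5
fence 0.64 [397. 184.] 13133 [0.648 0.046 0.089] [ 0.636 -0.022  0.04 ] [0.666 0.098 0.093]
  top 10816 ctr [648.9  36. ] size [ 38.  129.6] ang 0.55 z 89.4
stop_block 0.9 [283. 113.] 9535 [0.581 0.084 0.069] [0.529 0.069 0.068] [0.634 0.098 0.072]
  top 9504 ctr [581.3  83.9] size [110.6  30.2] ang 1.46 z 69.4
corner 0.59 [362.  135.2] [[0.6356 0.0694 0.03  ]]
heel_stop_end 0.86 [322.6 164.5] [[0.6066 0.0506 0.05  ]]
```

View pics/w8.png

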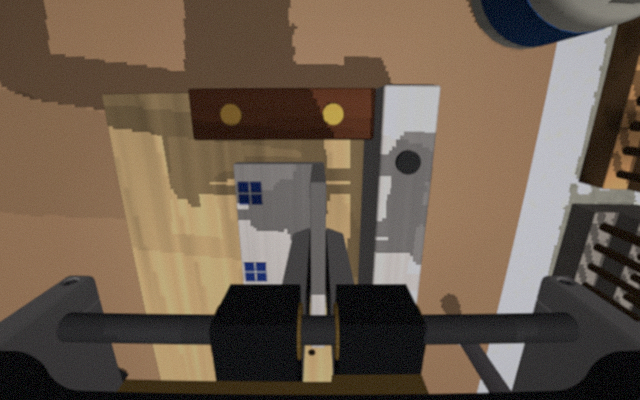

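The angle is held with its end near (280,163). It is about 16 mm short of the stop face at (280,138) and about 29 mm from the fence. I'll lower it to the bed and slide it toward the stop.

>>> {"op": "move_arm", "data": {"steps": [0, 0, 0, 0, 0.0, -0.01, 0, 0, 0, 0, 0, 0.0, -0.018, 0, 0, 0, 0, 0, 0.005, -0.019, 0, 0, 0, 0, 0, 0.01, -0.019, 0, 0, 0, 0, 0, 0.012, -0.019, 0, 0, 0, 0, 0, 0.012, -0.019, 0, 0, 0, 0, 0, 0.012, -0.019, 0]}}

```text
time: 21.65
tool_pos: [0.6017, 0.0152, 0.0618]
ee_rot: [-3.141, -0.001, 1.591]
wrist_force: [0.1, 0.5, -2.5]
width: 0.0078
finger_force: 30.0
```

>>> {"op": "move_arm", "data": {"steps": [0, 0, 0, 0, 0.0, -0.001, 0, 0, 0, 0, 0, 0.001, -0.001, 0, 0, 0, 0, 0, 0.002, -0.001, 0, 0, 0, 0, 0, 0.002, -0.001, 0]}}

```text
time: 22.05
tool_pos: [0.6022, 0.0157, 0.0618]
ee_rot: [3.141, 0.002, 1.591]
wrist_force: [-1.5, -3.3, 3.7]
width: 0.0081
finger_force: 30.0
```

>>> {"op": "move_arm", "data": {"steps": [0, 0, 0, 0, 0.001, 0.0005, 0, 0, 0, 0, 0, 0.002, 0.0005, 0, 0, 0, 0, 0, 0.002, 0.0005, 0, 0, 0, 0, 0, 0.002, 0.0005, 0]}}

```text
time: 22.45
tool_pos: [0.6024, 0.0178, 0.0619]
ee_rot: [3.141, 0.001, 1.59]
wrist_force: [-0.0, -4.9, 1.6]
width: 0.008
finger_force: 30.0
```

>>> {"op": "move_arm", "data": {"steps": [0, 0, 0, 0, 0.001, 0.0, 0, 0, 0, 0, 0, 0.002, 0.0, 0, 0, 0, 0, 0, 0.002, 0.0, 0, 0, 0, 0, 0, 0.002, 0.0, 0]}}

```text
time: 22.85
tool_pos: [0.6023, 0.0179, 0.062]
ee_rot: [3.141, 0.005, 1.59]
wrist_force: [-0.8, -10.2, 4.1]
width: 0.0079
finger_force: 30.0
```

The end is against the stop (about 10 N). I'll ease off, release, and lift out.

>>> {"op": "move_arm", "data": {"steps": [0, 0, 0, 0, -0.003, 0, 0, 0, 0, 0, 0, -0.003, 0, 0, 0, 0, 0, 0, -0.003, 0, 0.25, 0, 0, 0, 0, -0.003, 0, 0.25, 0, 0, 0, 0, -0.003, 0, 0.25, 0, 0, 0, 0, -0.003, 0.03, 0.25, 0, 0, 0, 0, -0.003, 0.07, 0.25, 0, 0, 0, 0, -0.003, 0.1, 0.25, 0, 0, 0, -0.04, -0.003, 0.1, 0, 0, 0, 0, -0.04, -0.003, 0.1, 0, 0, 0, 0, -0.04, -0.003, 0.1, 0, 0, 0, 0, -0.04, -0.003, 0.1, 0]}}

```text
time: 24.05
tool_pos: [0.5626, 0.0178, 0.1616]
ee_rot: [3.141, -0.0, 1.591]
wrist_force: [-0.1, -0.5, 0.1]
width: 0.0003
finger_force: 0.0
```

```bash
python3 - <<'E'
from w import *
d,o=look("w9",["angle","fence","stop_block"],[("corner",.03),("heel_stop_end",.03)])
A=o["angle"];rep("legtop",A[abs(A[:,2]-.09)<.005]);rep("foot",A[abs(A[:,2]-.038)<.005])
E
```

```text
24.05 [0.5626 0.0178 0.1616] [ 3.141e+00 -2.000e-04  1.591e+00] [-0.11 -0.52  0.13] 0.0003
angle 0.85 [338. 191.] 5879 [0.585 0.024 0.038] [ 0.548 -0.025  0.036] [0.606 0.066 0.09 ]
  legtop 2
  all 5879 ctr [582.2  17.6] size [ 70.6 105.1] ang 0.3 z 37.8
angle 0.46 [491. 346.] 954 [ 0.75  -0.123  0.088] [ 0.743 -0.136  0.002] [ 0.763 -0.116  0.11 ]
  legtop 213 ctr [ 753.2 -127.2] size [17.2 13.8] ang 80.53 z 109.0
  all 954 ctr [ 762.  -134.7] size [24.8 47. ] ang 49.1 z 88.5
fence 0.66 [413. 210.] 9415 [0.648 0.019 0.089] [ 0.636 -0.146  0.034] [0.668 0.098 0.093]
  top 7090 ctr [628.4 -40. ] size [ 82.5 278.6] ang 1.52 z 89.4
stop_block 0.92 [342. 135.] 4598 [0.581 0.085 0.069] [0.528 0.069 0.041] [0.634 0.099 0.072]
  top 4403 ctr [581.5  83.8] size [110.8  30. ] ang 1.22 z 69.3
corner 0.89 [387.7 145.3] [[0.6329 0.0707 0.03  ]]
heel_stop_end 0.57 [453.7 297.8] [[ 0.7286 -0.1076  0.03  ]]
legtop 1071 ctr [602.5  19.6] size [ 8.2 99.8] ang 1.34 z 89.3
foot 4145 ctr [572.8  17.1] size [52.2 96. ] ang 1.23 z 37.4
```

View pics/w9.png

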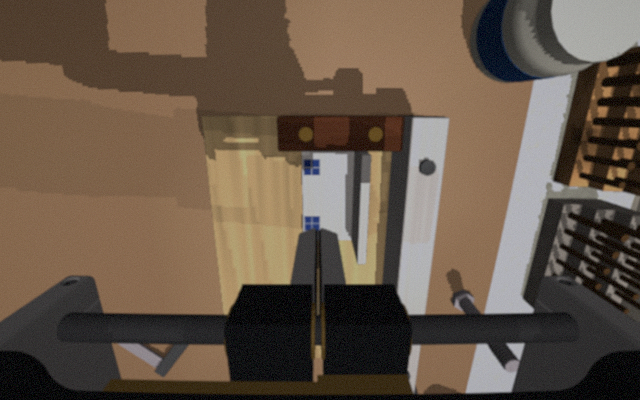

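The angle sits square against the stop at (330,152), with the fence about 30 mm further on at (395,200). Next I'll bring the closed fingers down inside the L and push it low toward the fence.

>>> {"op": "move_arm", "data": {"steps": [0, 0, 0, 0, 0.001, -0.05, 0, 0, 0, 0, 0, 0.001, -0.095, 0, 0, 0, 0, 0, 0.001, -0.1066, 0, 0, 0, 0, 0.008, 0.001, -0.1066, 0, 0, 0, 0, 0.014, 0.001, -0.1066, 0, 0, 0, 0, 0.02, 0.001, -0.1066, 0, 0, 0, 0, 0.025, 0.001, -0.1066, 0, 0, 0, 0, 0.03, 0.001, -0.1066, 0, 0, 0, 0, 0.035, 0.001, -0.1066, 0, 0, 0, 0, 0.04, 0.001, -0.1066, 0, 0, 0, 0, 0.045, 0.001, -0.1066, 0, 0, 0, 0, 0.045, 0.001, -0.1066, 0]}}

```text
time: 25.55
tool_pos: [0.6072, 0.0186, 0.0558]
ee_rot: [-3.141, 0.0, 1.591]
wrist_force: [-3.3, 0.3, 3.3]
width: 0.0005
finger_force: 3.0
```

>>> {"op": "move_arm", "data": {"steps": [0, 0, 0, 0.002, 0, 0, 0, 0, 0, 0, 0.004, 0, 0, 0, 0, 0, 0, 0.006, 0, 0, 0, 0, 0, 0, 0.008, 0, 0, 0, 0, 0, 0, 0.008, 0, 0, 0]}}

```text
time: 26.05
tool_pos: [0.6105, 0.0186, 0.0557]
ee_rot: [-3.131, -0.0, 1.591]
wrist_force: [-15.2, -0.5, 12.0]
width: 0.0001
finger_force: 8.4
```

```bash
python3 - <<'E'
from w import *
d,o=look("w10",["angle","fence","stop_block"],[("corner",.03),("heel_stop_end",.03)])
A=o["angle"];rep("legtop",A[abs(A[:,2]-.09)<.006]);f=A[abs(A[:,2]-.038)<.006];rep("foot",f)
q=np.linalg.lstsq(np.c_[f[:,:2],np.ones(len(f))],f[:,2],rcond=None)[0];print("foot plane slopes",q)
F=o["fence"];F=F[F[:,2]>.084];rep("fencetop",F)
S=snapshot("scene")[0];cv2.imwrite("pics/s10.png",cv2.resize(S[150:280,230:430,::-1],None,fx=2,fy=2))
W=cv2.imread("pics/w10.png")[40:300,180:500];S=cv2.imread("pics/s10.png");cv2.imwrite("pics/c10.png",np.vstack([cv2.resize(W,(400,325)),S]))
E
```

```text
26.05 [0.6105 0.0186 0.0557] [-3.1306 -0.      1.591 ] [-15.2   -0.48  12.03] 0.0001
angle 0.68 [305. 216.] 9942 [0.602 0.041 0.046] [ 0.57  -0.007  0.039] [0.636 0.069 0.09 ]
  legtop 1751 ctr [632.6  43.5] size [ 9.1 52.8] ang 1.18 z 88.9
  all 9942 ctr [603.1  28.6] size [68.8 81.4] ang 1.34 z 46.0
fence 0.71 [404. 199.] 12011 [0.652 0.064 0.089] [ 0.636 -0.024  0.072] [0.667 0.1   0.094]
  top 11412 ctr [650.   24.9] size [ 36.  151.4] ang 1.54 z 89.4
stop_block 0.68 [267. 146.] 12368 [0.582 0.085 0.069] [0.529 0.07  0.062] [0.634 0.099 0.072]
  top 11974 ctr [581.3  83.7] size [110.   30.1] ang 1.12 z 69.4
stop_block 0.45 [304. 218.] 9989 [0.602 0.041 0.046] [ 0.57  -0.007  0.039] [0.636 0.069 0.09 ]
  top 1923 ctr [629.7  39.8] size [55.3 37.3] ang 54.35 z 88.8
corner 0.8 [358.3 163.6] [[0.6365 0.0704 0.03  ]]
heel_stop_end 0.57 [342.8 166.8] [[0.6264 0.068  0.03  ]]
legtop 1828 ctr [632.6  42.8] size [ 9.1 54.2] ang 1.3 z 88.8
foot 3147 ctr [600.7  25.6] size [41.6 75.8] ang 0.89 z 41.8
foot plane slopes [-0.14674489 -0.00455038  0.13016747]
fencetop 11425 ctr [650.   24.9] size [ 36.  151.4] ang 1.54 z 89.4
```

View pics/c10.png

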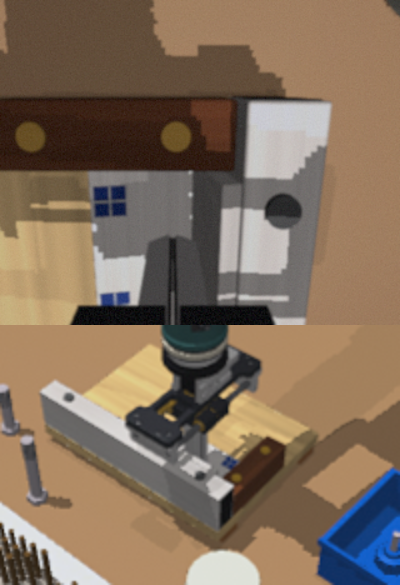

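The picture shows the end at the stop and the leg top at the fence, near (230,240). The foot plane slopes by 0.147, so the angle has tipped about its heel: the finger flare pressed high on the leg. I'll back off to let it settle, lift clear, and tilt the tool so the fingertip leads low into the inner corner.

>>> {"op": "move_arm", "data": {"steps": [0, 0, 0, -0.006, 0, 0, 0, 0, 0, 0, -0.01, 0, 0, 0, 0, 0, 0, -0.014, 0, 0, 0, 0, 0, 0, -0.018, 0, 0.0, 0, 0, 0, 0, -0.02, 0, 0.0, 0, 0, 0, 0, -0.02, 0, 0.04, 0, 0, 0, 0, -0.02, 0, 0.09, 0, 0, -0.45, 0, -0.04, 0, 0.09, 0, 0, -0.45, 0, -0.04, 0, 0.09, 0, 0, -0.45, 0, -0.04, 0, 0.09, 0, 0, -0.45, 0, -0.04, 0, 0.09, 0, 0, -0.45, 0, -0.04, 0, 0.09, 0]}}

```text
time: 27.6
tool_pos: [0.5746, 0.0186, 0.1453]
ee_rot: [2.693, 0.009, 1.589]
wrist_force: [0.3, 0.2, 1.3]
width: 0.0007
finger_force: 0.0
```

```bash
cat > chk.py <<'E'
from w import *
def chk(name):
    o=get_obs();print(o["time"],o["tool_pos"].round(4),o["ee_rot"].round(3),o["wrist_force"].round(1),"q",o["joint_positions"].round(2))
    for c in("wrist","scene"):
        CM[c]=camera_model(c);p,d=snapshot(c);save(name+c,p)
        for s in silhouettes(c,"angle")[:1]:
            A=maskpts(c,s["pixels"],d);print(c,s["score"],len(A));rep("legtop",A[abs(A[:,2]-.09)<.005])
            f=A[(abs(A[:,2]-.04)<.008)]
            if len(f)>30:
                rep("foot",f);X=np.c_[f[:,:2],np.ones(len(f))]
                for _ in range(3): q=np.linalg.lstsq(X,f[:,2],rcond=None)[0];g=abs(X@q-f[:,2])<.003;X,f=X[g],f[g]
                print("slopes",q[:2].round(3),"z",f[:,2].mean().round(4),len(f))
        for t in("fence","stop_block"):
            for s in silhouettes(c,t)[:1]:
                P=maskpts(c,s["pixels"],d);rep(t,P[abs(P[:,2]-(.09 if t=="fence" else .07))<.004])
E
python3 -c "
from chk import *
chk('a')"
```

```text
27.6 [0.5746 0.0186 0.1453] [2.693 0.009 1.589] [0.3 0.2 1.3] q [-0.09 -0.14  1.81  0.04  1.03 -0.12]
wrist 0.62 7518
legtop 939 ctr [623.9  20.3] size [ 9.2 98.9] ang 1.53 z 89.1
foot 5017 ctr [594.4  17.5] size [53.3 96.8] ang 1.08 z 37.3
slopes [ 0.007 -0.   ] z 0.0373 4712
fence 4829 ctr [647.3  19.9] size [ 40.6 162.1] ang 1.4 z 89.3
stop_block 5011 ctr [581.4  84. ] size [110.1  30.2] ang 1.26 z 69.3
scene 0.76 328
legtop 108 ctr [629.4  21.2] size [20.7 94.7] ang 7.26 z 88.2
foot 119 ctr [578.3   6.8] size [90.1 21.2] ang 84.22 z 36.4
slopes [ 0.064 -0.01 ] z 0.0362 109
fence 919 ctr [657.5 -47.6] size [ 32.2 297. ] ang 1.24 z 88.3
```

The angle is flat again, on the stop, with about 8 mm left to the fence. I'll descend with the tilted tip.

>>> {"op": "move_arm", "data": {"steps": [0, 0, 0, 0.018, 0, -0.04, 0, 0, 0, 0, 0.018, 0, -0.08, 0, 0, 0, 0, 0.018, 0, -0.086, 0, 0, 0, 0, 0.018, 0, -0.088, 0, 0, 0, 0, 0.018, 0, -0.088, 0]}}

```text
time: 28.5
tool_pos: [0.5943, 0.0185, 0.059]
ee_rot: [2.689, 0.009, 1.589]
wrist_force: [0.5, 0.5, 0.1]
width: 0.0008
finger_force: 0.0
```

>>> {"op": "move_arm", "data": {"steps": [0, 0, 0, 0, 0, -0.001, 0, 0, 0, 0, 0, 0, -0.002, 0, 0, 0, 0, 0, 0, -0.002, 0]}}

```text
time: 28.8
tool_pos: [0.5936, 0.0186, 0.0565]
ee_rot: [2.689, 0.009, 1.589]
wrist_force: [-0.2, 0.3, -0.5]
width: 0.0004
finger_force: 0.0
```

>>> {"op": "move_arm", "data": {"steps": [0, 0, 0, 0, 0, -0.001, 0, 0, 0, 0, 0, 0, -0.002, 0, 0, 0, 0, 0, 0, -0.002, 0]}}

```text
time: 29.1
tool_pos: [0.5928, 0.0186, 0.0529]
ee_rot: [2.692, 0.009, 1.589]
wrist_force: [0.5, -0.2, -0.0]
width: 0.0004
finger_force: 0.0
```

>>> {"op": "move_arm", "data": {"steps": [0, 0, 0, 0, 0, -0.001, 0, 0, 0, 0, 0, 0, -0.002, 0, 0, 0, 0, 0, 0, -0.002, 0]}}

```text
time: 29.4
tool_pos: [0.5932, 0.0186, 0.0519]
ee_rot: [2.691, 0.009, 1.589]
wrist_force: [-3.3, -0.2, 5.2]
width: 0.0006
finger_force: 2.2
```

>>> {"op": "move_arm", "data": {"steps": [0, 0, 0, 0, 0, 0.003, 0, 0, 0, 0, 0.006, 0, 0.003, 0, 0, 0, 0, 0.014, 0, 0.003, 0, 0, 0, 0, 0.014, 0, 0.003, 0, 0, 0, 0, 0.014, 0, 0.0005, 0, 0, 0, 0, 0.016, 0, 0.0005, 0, 0, 0, 0, 0.018, 0, 0.0005, 0, 0, 0, 0, 0.018, 0, 0.0005, 0]}}

```text
time: 30.2
tool_pos: [0.6109, 0.0186, 0.0518]
ee_rot: [2.692, 0.009, 1.589]
wrist_force: [-3.7, 0.2, 5.0]
width: 0.0005
finger_force: 3.3
```

>>> {"op": "move_arm", "data": {"steps": [0, 0, 0, 0.002, 0, 0, 0, 0, 0, 0, 0.004, 0, 0, 0, 0, 0, 0, 0.006, 0, 0, 0, 0, 0, 0, 0.008, 0, 0, 0, 0, 0, 0, 0.008, 0, 0, 0]}}

```text
time: 30.7
tool_pos: [0.6164, 0.0187, 0.0518]
ee_rot: [2.698, 0.009, 1.59]
wrist_force: [-18.2, -0.2, 16.0]
width: 0.0005
finger_force: 11.3
```

```bash
python3 -c "
from chk import *
chk('b')"
```

```text
30.7 [0.6164 0.0187 0.0518] [2.698 0.009 1.59 ] [-18.2  -0.2  16. ] q [-0.08  0.05  1.83  0.05  0.83 -0.13]
wrist 0.85 11793
legtop 1735 ctr [619.1  46.2] size [55.2 55.6] ang 71.14 z 89.1
foot 6668 ctr [603.5  27.7] size [53.3 72.2] ang 0.8 z 37.3
slopes [0.005 0.001] z 0.0373 6300
fence 7639 ctr [652.   42.1] size [ 31.  117.3] ang 1.62 z 89.4
stop_block 15643 ctr [581.6  83.9] size [110.7  30.3] ang 1.24 z 69.4
scene 0.75 119
legtop 49 ctr [634.4  26.3] size [ 9.4 82.7] ang 3.39 z 88.4
foot 58 ctr [588.8   8.4] size [84.1 14.3] ang 87.72 z 36.0
slopes [ 0.228 -0.006] z 0.0358 54
fence 951 ctr [657.2 -49.3] size [ 33.5 302.5] ang 1.27 z 88.4
stop_block 339 ctr [584.6  83.6] size [109.9  31.7] ang 1.37 z 68.4
```

```bash
python3 - <<'E'
from w import *
c="wrist";CM[c]=camera_model(c);p,d=snapshot(c);save("w11",p)
v,u=np.mgrid[0:400,0:640];g=d>0;P=np.full((400,640,3),np.nan);P[g]=unproj(c,np.c_[u[g],v[g]],d[g])
A=silhouettes(c,"angle")[0]["pixels"]&g;S=[s for s in silhouettes(c,"stop_block")][0]["pixels"]&g
R=np.array([[np.cos(.0215),np.sin(.0215)],[-np.sin(.0215),np.cos(.0215)]])
def loc(M,z0,z1):
    q=P[M];q=q[(q[:,2]>z0)&(q[:,2]<z1)];return (q[:,:2]-[.637,.0695])@R.T*1000
f=loc(A,.033,.042);l=loc(A,.084,.095);st=loc(S,.066,.074);sf=loc(S,.042,.062)
F=silhouettes(c,"fence")[0]["pixels"]&g;ft=loc(F,.084,.095)
pc=lambda a,i:np.percentile(a[:,i],[1,5,50,95,99]).round(1) if len(a)>5 else len(a)
print("foot y",pc(f,1),"x",pc(f,0));l=l[l[:,0]>-20];print("leg y",pc(l,1),"x",pc(l,0));print("stop top y",pc(st,1),"x",pc(st,0),"face y",pc(sf,1));print("fence x",pc(ft,0))
for a,b in((-70,-50),(-50,-30),(-30,-12)):
    m=(f[:,0]>a)&(f[:,0]<b);print("foot end",a,np.percentile(f[m,1],99).round(1))
# leg/fence seam at several y
for y in(-50,-30,-10):
    m=abs(l[:,1]-y)<4;n=abs(ft[:,1]-y)<4
    if m.sum()>3 and n.sum()>3: print("seam",y,l[m,0].max().round(1),ft[n,0].min().round(1))
cv2.imwrite("pics/c11.png",cv2.resize(p[60:260,180:480,::-1],None,fx=2.6,fy=2.6))
E
```

```text
foot y [-73.  -67.9 -31.8  -9.9  -8.1] x [-60.6 -59.4 -41.2 -10.6  -8.3]
leg y [-54.4 -52.1 -24.9  -1.4   0.2] x [-9.1 -8.8 -6.7 -1.4 -0.7]
stop top y [ 1.3  2.7 16.6 29.3 30.4] x [-109.4 -106.6  -68.4   -9.8   -2.7] face y [30.3 30.3 30.6 30.8 30.8]
fence x [-0.8 -0.1 12.7 27.1 28.7]
foot end -70 -8.2
foot end -50 -8.2
foot end -30 -8.0
seam -50 -0.2 -1.3
seam -30 -0.6 -0.7
seam -10 -1.0 -0.7
```

View pics/c11.png

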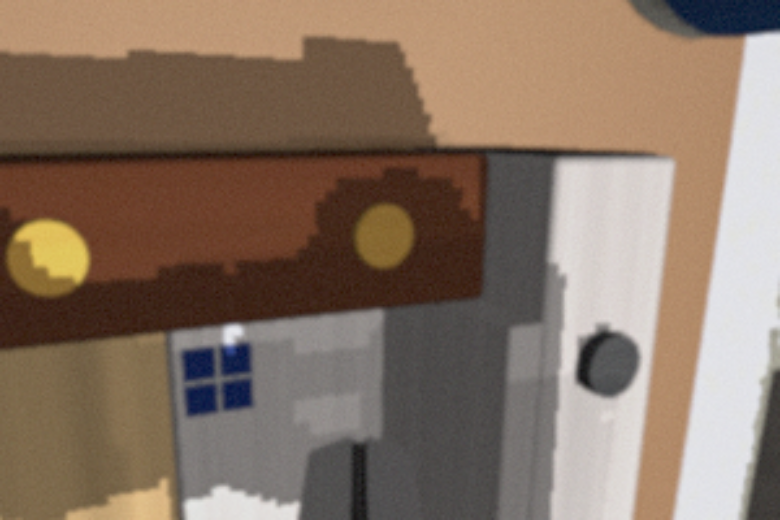

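The foot lies flat and the leg is on the fence; the seam is at (555,420) in the crop. The stop contact is hidden, and there could be up to 1 mm of gap. I'll withdraw and nudge the free end low in +y so it's definitely against the stop.

>>> {"op": "move_arm", "data": {"steps": [0, 0, 0, -0.004, 0, 0.0, 0, 0, 0, 0, -0.008, 0, 0.002, 0, 0, 0, 0, -0.012, 0, 0.01, 0, 0, 0, 0, -0.016, 0, 0.05, 0, 0, 0, 0, -0.018, -0.04, 0.05, 0, 0, 0, 0, -0.018, -0.078, 0.05, 0, 0, 0, 0, -0.018, -0.078, 0.01, 0, 0, 0, 0, -0.018, -0.078, 0.0, 0, 0, 0, 0, -0.018, -0.078, 0.0, 0, 0, 0, 0, -0.018, -0.078, 0.0, 0]}}

```text
time: 32.3
tool_pos: [0.6014, -0.0588, 0.0522]
ee_rot: [2.691, 0.009, 1.59]
wrist_force: [-0.6, -0.8, 0.9]
width: 0.0005
finger_force: 0.0
```

>>> {"op": "move_arm", "data": {"steps": [0, 0, 0, 0, 0, -0.003, 0, 0, 0, 0, 0, 0.004, -0.003, 0, 0, 0, 0, 0, 0.01, -0.003, 0, 0, 0, 0, 0, 0.016, -0.003, 0, 0, 0, 0, 0, 0.016, -0.003, 0]}}

```text
time: 32.8
tool_pos: [0.6011, -0.0423, 0.0489]
ee_rot: [2.691, 0.009, 1.59]
wrist_force: [0.1, 0.1, -0.6]
width: 0.0006
finger_force: 0.0
```

>>> {"op": "move_arm", "data": {"steps": [0, 0, 0, 0, 0.001, 0, 0, 0, 0, 0, 0, 0.002, 0, 0, 0, 0, 0, 0, 0.003, 0, 0, 0, 0, 0, 0, 0.004, 0, 0, 0, 0, 0, 0, 0.004, 0, 0]}}

```text
time: 33.3
tool_pos: [0.6011, -0.0408, 0.0487]
ee_rot: [2.691, 0.011, 1.588]
wrist_force: [-0.7, -4.7, -0.8]
width: 0.0009
finger_force: 2.5
```

>>> {"op": "move_arm", "data": {"steps": [0, 0, 0, 0, 0.001, 0, 0, 0, 0, 0, 0, 0.002, 0, 0, 0, 0, 0, 0, 0.002, 0, 0, 0, 0, 0, 0, 0.002, 0, 0]}}

```text
time: 33.7
tool_pos: [0.6011, -0.0406, 0.0488]
ee_rot: [2.691, 0.014, 1.588]
wrist_force: [-1.4, -9.3, -0.5]
width: 0.0002
finger_force: 4.8
```

The angle is firmly against the stop (9 N, no movement). Now back into the inner corner for the diagonal push.

>>> {"op": "move_arm", "data": {"steps": [0, 0, 0, 0, -0.015, 0, 0, 0, 0, 0, 0, -0.015, 0.04, 0, 0, 0, 0, 0.002, 0.03, 0.05, 0, 0, 0, 0, 0.004, 0.055, 0.05, 0, 0, 0, 0, 0.004, 0.055, 0.05, 0, 0, 0, 0, 0.004, 0.055, 0.014, 0, 0, 0, 0, 0.004, 0.055, 0.008, 0, 0, 0, 0, 0.004, 0.055, 0.006, 0, 0, 0, 0, 0.004, 0.055, 0.006, 0]}}

```text
time: 34.6
tool_pos: [0.6049, 0.017, 0.0544]
ee_rot: [2.692, 0.009, 1.588]
wrist_force: [-0.1, 0.6, -0.8]
width: 0.0003
finger_force: 0.0
```

>>> {"op": "move_arm", "data": {"steps": [0, 0, 0, 0.008, 0.001, 0, 0, 0, 0, 0, 0.009, 0.001, -0.002, 0, 0, 0, 0, 0.009, 0.001, -0.003, 0, 0, 0, 0, 0.011, 0.001, -0.004, 0, 0, 0, 0, 0.012, 0.001, -0.004, 0, 0, 0, 0, 0.012, 0.001, -0.004, 0]}}

```text
time: 35.2
tool_pos: [0.6162, 0.0185, 0.0518]
ee_rot: [2.693, 0.009, 1.589]
wrist_force: [-9.9, -0.2, 9.9]
width: 0.0005
finger_force: 7.2
```

>>> {"op": "move_arm", "data": {"steps": [0, 0, 0, 0, 0, 0, 0, 0, 0, 0, 0, 0, 0, 0, 0, 0, 0, 0, 0, 0, 0, 0, 0, 0, 0, 0, 0, 0]}}

```text
time: 35.6
tool_pos: [0.6162, 0.0185, 0.0518]
ee_rot: [2.693, 0.009, 1.589]
wrist_force: [-9.7, -0.3, 9.3]
width: 0.0003
finger_force: 7.0
```

```bash
python3 -c "
from chk import *
chk('e')
print(get_obs()['wrist_force'])
c='side';p,d=snapshot(c);
for t in('knob_red','knob_blue'):
  s=silhouettes('scene',t)[:1]
  if s: print(t,s[0]['score'],s[0]['uv'])
"
```

```text
35.6 [0.6162 0.0185 0.0518] [2.693 0.009 1.589] [-9.7 -0.3  9.3] q [-0.08  0.05  1.83  0.05  0.82 -0.13]
wrist 0.65 11565
legtop 1698 ctr [633.   41.8] size [ 9.7 57. ] ang 1.26 z 89.1
foot 6540 ctr [603.6  27.3] size [53.3 72.1] ang 1.13 z 37.4
slopes [0.005 0.002] z 0.0373 6198
fence 7690 ctr [652.  21.] size [ 32.2 159. ] ang 0.87 z 89.4
stop_block 15757 ctr [581.6  83.9] size [110.8  30.4] ang 1.23 z 69.3
scene 0.63 140
legtop 59 ctr [635.6  31.6] size [ 9.9 75.2] ang 2.67 z 88.1
foot 71 ctr [587.6   9.9] size [82.7 20.1] ang 86.59 z 36.3
slopes [ 0.019 -0.   ] z 0.0361 69
fence 970 ctr [657.5 -49.6] size [ 33.2 300.7] ang 1.66 z 88.3
stop_block 320 ctr [584.4  84. ] size [108.   30.8] ang 1.79 z 68.3
[-9.64778434  0.14092478 10.08061152]
knob_red 0.64 [497.7, 278.1]
knob_blue 0.61 [427.8, 265.1]
```

The angle is flat, flush on the fence, against the stop and held with about 10 N each way. Handing in.

```bash
python3 -c "
from bench import *
print(close_job())"
```

```text
the job is handed in; nothing more can be done
None
```

I handed the job in at about 36 s: both knobs are in their matching bins, and the angle is flat on the bed in the corner against fence and stop, still held with about 10 N down and 10 N toward the fence.

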